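Zero the board-thickness gauge in its drawer

ROBOT

A 6-joint arm with a two-finger parallel gripper is mounted at the origin on the work surface. World frame = base frame: x ahead of the robot, y to its left, z up, the work surface at z = 0. Lengths are in m, angles in rad, forces in N, time in s.
With the tool pointing down it reaches from about 0.425 to 0.95 m from the base axis. Payload 3.5 kg.
Tool frame: the origin (TCP) lies between the finger pads; the fingertips stand 19 mm ahead of it and the grasp point (between the pads) is the TCP; z points along the fingers, y is the line along which they close (so a half turn about z gives the same grasp; the last joint's range is limited). The gripper opens to 85 mm and grips with 20 to 120 N. Pads are 22 mm wide; open, the fingers measure 114 mm over their backs; the gripper's body (76 mm by 85 mm) begins 54 mm behind the grasp point. The pads swing forward as they close: fully open they stand 13 mm farther back than shut.
Start: joints at [1.058, 0.286, 1.577, -0, 1.279, -0.15], TCP at [0.24, 0.631, 0.25] pointing down, gripper open.
Joint ranges: [-2.77, 2.77], [-0.9, 2.22], [0.21, 2.48], [-1.53, 4.67], [0.24, 2.81], [-2.84, 2.84]. Speed limits (rad/s): [2.79, 2.79, 3.14, 3.14, 3.14, 3.14].

INTERFACE

Orientations are given as a unit quaternion [x, y, z, w].
In Python, from plant import monitor, eyes, ctrl gives the robot as it stands.
- The arm moves only by the shell command python3 -m handwheel 'ROWS' [FORCE]. ROWS is JSON, a list of rows, each a list of 7 numbers: the shift along the tool's x, y, z in units of 40 cm (1.0 is 40 cm), then the turn, a rotation vector about the tool's x, y, z in units of pi rad (1.0 is pi rad), then the opening, from -1 (shut) to 1 (fully open). A call has 1 to 12 rows; each row is the pose to reach, as a shift and turn from the pose commanded when the call began, along the tool's axes at that moment, turning the shorter way round; what a row does not reach only later rows make up. A row lasts 1/8 s, in which the tool goes at most 62.5 mm and 10.7 degrees, less where a joint would pass 70% of its speed; a pose out of reach is approached as far as the arm can. A call with a number of a shift or a turn outside -1 to 1 is refused whole. A call with a gripper value outside its range is refused whole. The fingers move at their own pace and stop on an object; FORCE is the grip in N (left out, the last holds). Time passes only in rows, so rows that repeat a pose let the fingers close. It gives the time, the measured TCP pose, the force, the opening and the grip force at its end, in the units of the state.
- monitor.get_state(): the state, without advancing time (a new reading comes with each control period).
- eyes.read_camera(name): name is "scene" or "top" or "wrist"; returns the picture (384x512x3 uint8, red, green, blue); there is no depth.
- eyes.camera_params(name): a dict with "K" (3x3 intrinsics, pixels), "R" (3x3) and "t" (3): a world point X has camera coordinates R X + t. Camera axes: x right, y down, z forward; pixel columns grow to the right and rows downward; lengths in m; the calibration is good to about 2 mm. A picture is of the moment at which its call begins: read the wrist's pose just before it. camera_params takes no time and is no camera call; for the wrist camera it gives the pose at the moment of the call.
- ctrl.sign_off(): hands the job in; it is judged then, once.
The state is a dict: "time": time; "qpos": joint angles; "dq": joint speeds; "joint_efforts": joint torques, N m; "eef_pos": TCP position; "tcp_rot": TCP orientation; "contact_force": force on the tool from outside, world axes, zero at the start; "wrist_torque": the same for the moment, N m; "opening": opening from 0.0 (shut) to 1.0 (fully open); "finger_force": force on a finger pad.
Only numpy, scipy, OpenCV 4.12 (cv2) and the standard library are available. Lean on these libraries where they do the work, as an engineer would, in place of code of your own. Each camera call takes 0.05 s, during which the arm holds its last target. There are 200 camera calls.

TASK

Get the dial gauge ready for measuring board: pull the little plywood cabinet's drawer all the way out by its bar handle, then turn the gauge's black bezel, which carries the dial face, until the red zero mark lies right under the tip of the blue needle (within half a division). Leave the drawer fully out and the bezel released, and do not disturb or knock over the other things standing about.

Things in the scene. Friction and masses are not known exactly. Their poses are not given: they have to be found in the camera images.
- cabinet: low plywood cabinet, fixed to the table, 240 mm deep (x), 230 mm wide (y), 100 mm high; origin at the centre of its underside; the open front with the drawer is the plane x = -120 mm in its own frame and the drawer comes out along its own -x. A loose rosette lies near the middle of its top.
- handle (a point): middle of the drawer's steel bar handle: a level round bar 12 mm thick and 100 mm long (along the cabinet's y), its axis 66 mm above the table; 42 mm from the bar's axis to the drawer front's face, so 36 mm clear behind it; two 10 mm posts at the bar's ends join it to the front. It moves with the drawer.
- drawer (a joint): how far the drawer is pulled out, m: 0 shut, 0.150 at the stop; stiff slide (about 4 N), stays where it is left. Room around the gauge's axis: 75 mm to the drawer front's inner face, 92 mm to each side wall; heights above the table: drawer front 82 mm, side walls 68 mm, foam floor 32 mm, the gauge's thin stem 45 mm
- gauge_center (a point): on the vertical turning axis of the dial gauge fixed face up in the drawer, at the top of its bezel, 72 mm above the table. The bezel is a black knurled disc 60 mm in diameter and 17 mm high (its underside 55 mm above the table), carrying the white dial face with 30 divisions. With the drawer fully out the axis is 75 mm in front of the cabinet's front plane.
- bezel (a joint): angle of the bezel, rad, growing anticlockwise seen from above; the red zero mark points along the cabinet's +x at 0. Turns freely either way (limits -7 and 7), with a drag of about 0.06 N m, and stays where it is left
- zero_mark (a point): the red zero mark on the dial face, 22 mm from the axis; it turns with the bezel
- needle (a joint): angle of the blue needle, rad, same zero and sense as the bezel's angle; the needle stands still during the job and cannot be touched. The gauge reads zero when bezel and needle angles agree (modulo one turn)
- needle_tip (a point): point on the long end of the blue needle, 22 mm from the axis, just above the dial face
- rosette: bystander: round cardboard rosette, 56 mm in diameter, 12 mm high, lying on the cabinet's top; origin at its underside
- goblet: bystander: cardboard pedestal cup, 90 mm wide at the foot, 112 mm high, standing beside the cabinet; origin at its underside
- glue: bystander: white glue bottle with orange cap, 52 mm in diameter, 130 mm high; origin at its underside
- tape: bystander: roll of paper tape lying flat, 90 mm in diameter, 25 mm high; origin at its underside
- mug: bystander: blue mug, 80 mm in diameter, 90 mm high; origin at its underside
- brush: bystander: brush lying on the table; origin at its underside
- offcuts: bystander: open cardboard box 100 x 120 mm, 60 mm high; origin at its underside

How it is judged:
On the way:
1. the drawer is pulled fully out (at least 140 of its 150 mm) (value of joint drawer above 0.14 m), for 0.2 s.
At the end, for the whole second after the job is handed in: The drawer is still out by at least 135 of its 150 mm, the red zero mark is under the needle tip to within 2.3 mm (6 degrees, half a division), and the bezel is at rest (value of joint drawer above 0.135 m and horizontal distance between zero_mark and needle_tip below 0.0023 m and velocity of joint bezel between -0.03 and 0.03 rad/s); the robot touches nothing.
It fails at once if a bystander is shifted by more than 30 mm or knocked over (distance of any of rosette, goblet, glue, tape, mug, brush, offcuts from where it was at the start of the episode above 0.03 m or angle between any of goblet, glue, mug's own z axis and vertical above 0.5 rad).
It also fails if it takes over 72 s, if anything falls off the work surface, if the arm or the gripper's body presses on something with over 40 N, if the wrist force passes 120 N, or if a joint passes its speed limit or range.

## Working session

There is one attempt and no reset: what is moved stays moved. The work goes in short steps, Python scripts to look and compute and a shell command to move; the robot and the scene stay as the last step left them, time stands still between calls to the robot, and variables do not carry over. Pictures are saved under pics/ and viewed, at most 10 in all, crops included, and the job is handed in when it is done.

```bash
ls; mkdir -p pics
python3 - <<'E'
from plant import monitor, eyes, ctrl
import cv2
s=monitor.get_state();print(s)
for n in("scene","top"):
    im=eyes.read_camera(n);cv2.imwrite(f"pics/{n}0.png",cv2.cvtColor(im,cv2.COLOR_RGB2BGR))
    print(eyes.camera_params(n))
E
```

```text
pics
{'time': 0.0, 'qpos': array([ 1.05800889e+00,  2.87234353e-01,  1.57816486e+00, -4.67713914e-06,
        1.27857703e+00, -1.50006844e-01]), 'dq': array([-0.00012552, -0.00118857,  0.000427  , -0.00041065, -0.0011246 ,
       -0.00034284]), 'joint_efforts': array([ 7.52000124e-04, -4.05986989e+01, -2.92627537e+01, -1.46725638e-04,
        5.94340148e-03, -7.51590683e-07]), 'eef_pos': array([0.23921964, 0.63054459, 0.24890788]), 'tcp_rot': array([ 1.80396440e-01,  9.83593261e-01, -1.12767714e-03, -3.85651232e-04]), 'contact_force': array([ 0.09981645, -0.29978978,  0.37621537]), 'wrist_torque': array([ 0.01845829, -0.04115188, -0.02144562]), 'finger_force': 0.0, 'opening': 1.0011982643791422}
{'K': array([[354.07040836,   0.        , 253.09100464],
       [  0.        , 354.07040836, 189.25082767],
       [  0.        ,   0.        ,   1.        ]]), 'R': array([[-0.73933869,  0.67315661,  0.01544285],
       [ 0.37409369,  0.42972644, -0.8218206 ],
       [-0.55985017, -0.60182669, -0.56953702]]), 't': array([ 0.44290792, -0.13082021,  1.48878363])}
{'K': array([[448.80540782,   0.        , 254.2028907 ],
       [  0.        , 448.80540782, 191.08764985],
       [  0.        ,   0.        ,   1.        ]]), 'R': array([[ 0.00430612, -0.9999821 ,  0.004154  ],
       [-0.99644154, -0.00464048, -0.08415886],
       [ 0.08417663, -0.00377682, -0.99644369]]), 't': array([-0.02877316,  0.58930285,  1.77391923])}
```

View pics/scene0.png

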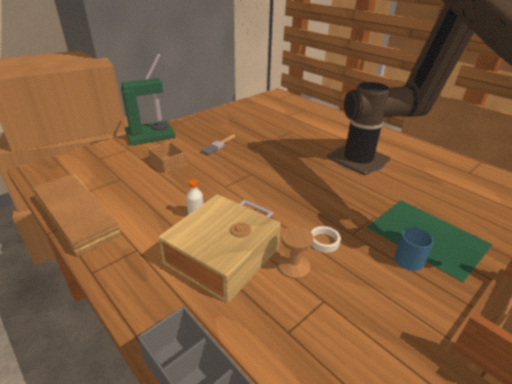

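View pics/top0.png

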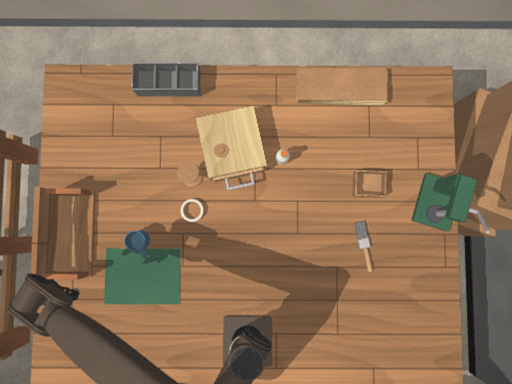

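The cabinet is at top-view pixel (232,145), with its bar handle at about (240,185) facing the robot. The goblet stands at (190,175) and the glue at (283,156), one on each side; the tape is at (192,210). In the scene view the handle is near (257,208). I'll zoom in.

Run:
```python
import cv2,numpy as np
a=cv2.imread("pics/top0.png")[95:225,170:300];b=cv2.imread("pics/scene0.png")[180:300,155:345]
a=cv2.resize(a,None,fx=3,fy=3,interpolation=cv2.INTER_CUBIC);b=cv2.resize(b,None,fx=2,fy=2,interpolation=cv2.INTER_CUBIC)
h=np.zeros((390,780,3),np.uint8);h[:390,:390]=a;h[:240,400:780]=b
cv2.imwrite("pics/crop0.png",h)
```

```text
(no output)
```

View pics/crop0.png

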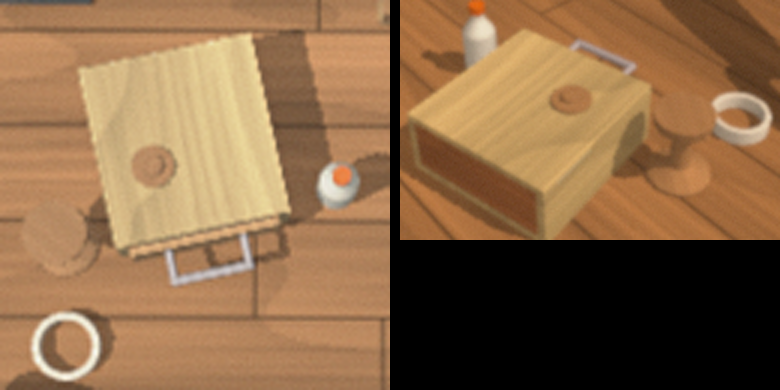

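The crop shows the bar's ends in the top view at about (228.7,188.7) and (253,184), and in the scene view at (272,214) and (243.5,201). The cabinet's top corners are clear too.

```bash
cat > h.py <<'E'
from plant import monitor, eyes, ctrl
import cv2,numpy as np
from scipy.spatial.transform import Rotation as Rn
def tri(obs): # list of (params,u,v)
    A=[]
    for p,u,v in obs:
        P=p["K"]@np.c_[p["R"],p["t"]];A+=[u*P[2]-P[0],v*P[2]-P[1]]
    X=np.linalg.svd(np.array(A))[2][-1];return X[:3]/X[3]
def onz(p,u,v,z):
    d=p["R"].T@np.linalg.solve(p["K"],[u,v,1]);c=-p["R"].T@p["t"];return c+d*(z-c[2])/d[2]
def proj(p,X):
    x=p["K"]@(p["R"]@np.asarray(X)+p["t"]);return x[:2]/x[2]
def toolrows(pos,R): # shift/turn to target from measured pose
    s=monitor.get_state();R0=Rn.from_quat(s["tcp_rot"])
    return R0.inv().apply(pos-s["eef_pos"])/.4,(R0.inv()*R).as_rotvec()/np.pi
E
python3 - <<'E'
from h import *
T=eyes.camera_params("top");S=eyes.camera_params("scene")
L=tri([(T,228.7,188.7),(S,272,214)]);R=tri([(T,253,184),(S,243.5,201)]);print("tri",L,R)
L=onz(T,228.7,188.7,.066);R=onz(T,253,184,.066);print("z066",L,R,np.linalg.norm(L-R),"mid",(L+R)/2)
C=[onz(T,170+u/3,95+v/3,.1) for u,v in((80,70),(250,35),(289,212),(120,248))]
for c in C:print(c)
c=np.mean(C,0);ax=C[0]+C[1]-C[2]-C[3];ax/=np.linalg.norm(ax);ay=C[0]+C[3]-C[1]-C[2]
y=np.arctan2(ax[1],ax[0]);print("centre",c,"yaw",y,np.arctan2(ay[1],ay[0])-np.pi/2, "pred handle",c-ax*.162)
for n,u,v,z in(("gob",56,235,.112),("glue",342,176,.13),("tape",66,346,.025)):print(n,onz(T,170+u/3,95+v/3,z))
for n in("wrist",):print(eyes.camera_params(n))
E
```

```text
tri [0.59444554 0.07541417 0.05951404] [ 0.61575321 -0.02275095  0.06351618]
z066 [0.59487431 0.07395752 0.066     ] [ 0.61382357 -0.02113928  0.066     ] 0.09696635911577237 mid [0.60434894 0.02640912 0.066     ]
[0.8661526 0.1992657 0.1      ]
[ 0.91365086 -0.02103079  0.1       ]
[ 0.68174741 -0.07223461  0.1       ]
[0.63412006 0.14447839 0.1       ]
centre [0.77391773 0.06261967 0.1       ] yaw 0.22460590738529318 0.21433064501578603 pred handle [0.61598686 0.02653868 0.1       ]
gob [0.64902942 0.22508225 0.112     ]
glue [ 0.72381067 -0.13837249  0.13      ]
tape [0.5111784 0.22179   0.025    ]
{'K': array([[326.38819275,   0.        , 253.78239427],
       [  0.        , 326.38819275, 195.25799136],
       [  0.        ,   0.        ,   1.        ]]), 'R': array([[ 0.35569152,  0.93459975, -0.0026186 ],
       [ 0.89173607, -0.3385369 ,  0.30033239],
       [ 0.27980408, -0.10916079, -0.95383101]]), 't': array([-0.67474195, -0.03848206,  0.3800884 ])}
```

```bash
cat >> h.py <<'E'
def down(a): # tool down, tool y along world angle a
    y=np.array([np.cos(a),np.sin(a),0]);z=np.array([0,0,-1.]);return Rn.from_matrix(np.c_[np.cross(y,z),y,z])
def plan(pos,a):
    s=monitor.get_state();c=Rn.from_quat(s["tcp_rot"])
    for k in(a,a+np.pi):
        sh,tu=toolrows(np.array(pos),down(k));print("shift",sh.round(4),"turn",tu.round(4))
    y=c.as_matrix()[:,1];print("cur",s["eef_pos"].round(4),"yang",round(np.arctan2(y[1],y[0]),4),"q6",s["qpos"][5].round(3),"t",round(s["time"],2),"F",s["contact_force"].round(1),"op",round(s["opening"],3),s["finger_force"])
E
python3 -c "
from h import *
plan([.605,.027,.2],.22)"
```

```text
shift [-1.3904 -1.086   0.1245] turn [-7.000e-04  2.000e-04  3.145e-01]
shift [-1.3904 -1.086   0.1245] turn [-3.000e-04 -8.000e-04 -6.855e-01]
cur [0.2392 0.6306 0.2491] yang 1.208 q6 -0.15 t 0.1 F [ 0.1 -1.2 -0.8] op 0.996 0.0
```

```bash
python3 -m handwheel '[[-0.7,-0.54,0,0,0,0.157,0.5],[-0.7,-0.54,0,0,0,0.157,-0.2],[-0.7,-0.54,0,0,0,0.157,-0.2],[-0.7,-0.54,0,0,0,0.157,-0.2],[-0.7,-0.54,0,0,0,0.157,-0.2],[-0.7,-0.54,0,0,0,0.157,-0.2],[-0.7,-0.54,0,0,0,0.157,-0.2]]' 40; python3 -c "
from h import *
plan([.605,.027,.2],.22)"
```

```text
time: 0.98
eef_pos: [0.4257, 0.3276, 0.2499]
tcp_rot: [0.417, 0.909, -0.0, -0.0]
contact_force: [-0.2, -0.0, -1.0]
opening: 0.401
finger_force: 0.0
shift [-0.8619 -0.15    0.1249] turn [-2.000e-04  1.000e-04  1.561e-01]
shift [-0.8619 -0.15    0.1249] turn [-1.000e-04 -3.000e-04 -8.439e-01]
cur [0.4257 0.3276 0.2499] yang 0.7103 q6 -0.243 t 0.97 F [-0.2 -0.  -1. ] op 0.401 0.0
```

```bash
python3 -m handwheel '[[-0.862,-0.15,0.125,0,0,0.156,-0.2],[-0.862,-0.15,0.125,0,0,0.156,-0.2],[-0.862,-0.15,0.125,0,0,0.156,-0.2],[-0.862,-0.15,0.125,0,0,0.156,-0.2],[-0.862,-0.15,0.125,0,0,0.156,-0.2],[-0.862,-0.15,0.125,0,0,0.156,-0.2],[-0.862,-0.15,0.125,0,0,0.156,-0.2],[-0.862,-0.15,0.125,0,0,0.156,-0.2],[-0.862,-0.15,0.125,0,0,0.156,-0.2]]'
python3 - <<'E'
from h import *
plan([.605,.027,.07],.22)
w=eyes.camera_params("wrist");im=eyes.read_camera("wrist")
cv2.imwrite("pics/w1.png",cv2.cvtColor(im,cv2.COLOR_RGB2BGR))
print(-w["R"].T@w["t"]);np.save("w1.npy",w,allow_pickle=True)
print(proj(w,[.605,.027,.066]))
E
```

```text
time: 2.1
eef_pos: [0.6048, 0.0317, 0.2005]
tcp_rot: [0.623, 0.783, 0.0, -0.0]
contact_force: [0.3, 0.8, 0.2]
opening: 0.4
finger_force: 0.0
shift [-0.0118 -0.0022  0.3262] turn [ 0.     -0.0001  0.0022]
shift [-0.0118 -0.0022  0.3262] turn [ 2.000e-04  0.000e+00 -9.978e-01]
cur [0.6048 0.0317 0.2005] yang 0.2268 q6 -0.342 t 2.1 F [0.3 0.8 0.2] op 0.4 0.0
[0.58820765 0.10777573 0.3237331 ]
[252.06311914 196.50311596]
```

View pics/w1.png

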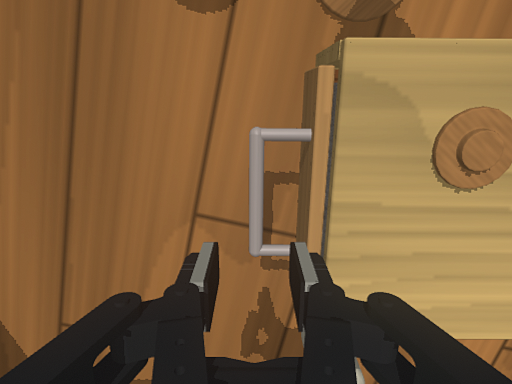

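The wrist view shows the bar upright at column 257, from row 128 to row 255, lined up with the tool. The drawer front is just right of it at column 305 and up. I'll refine from this.

Run:
```python
from h import *
w=np.load("w1.npy",allow_pickle=True).item();T=eyes.camera_params("top")
a=onz(w,256.5,128,.066);b=onz(w,256.5,255,.066);print(a,b,np.linalg.norm(a-b),np.arctan2(*(a-b)[[0,1]]),(a+b)/2)
print("h",tri([(w,256.5,128),(T,228.7,188.7)]),tri([(w,256.5,255),(T,253,184)]))
m=(a+b)/2
plan([m[0],m[1],.068],.2268)
```

```text
[0.59592053 0.08229395 0.066     ] [ 0.62080976 -0.02475361  0.066     ] 0.10990293085284054 -0.22844748887229416 [0.60836515 0.02877017 0.066     ]
h [0.59867792 0.07687858 0.01602732] [ 0.61544081 -0.02101381  0.07334217]
shift [-0.009   0.0068  0.3314] turn [ 0.0001 -0.      0.    ]
shift [-0.009   0.0068  0.3314] turn [ 1.e-04  1.e-04 -1.e+00]
cur [0.6049 0.0316 0.2006] yang 0.2268 q6 -0.342 t 2.15 F [-0.4  0.   1.3] op 0.399 0.0
```

```bash
python3 -m handwheel '[[-0.009,0.007,0.12,0,0,0,-0.2],[-0.009,0.007,0.24,0,0,0,-0.2],[-0.009,0.007,0.33,0,0,0,-0.2],[-0.009,0.007,0.33,0,0,0,-0.2],[-0.009,0.007,0.33,0,0,0,-0.2]]'; python3 -c "
from h import *
plan([.608,.0288,.068],.2285)"
```

```text
time: 2.78
eef_pos: [0.6099, 0.0276, 0.0702]
tcp_rot: [0.623, 0.782, 0.001, 0.001]
contact_force: [-0.4, 0.1, -0.1]
opening: 0.397
finger_force: 0.0
shift [ 0.004  -0.0041  0.0055] turn [ 0.0008  0.0003 -0.0009]
shift [ 0.004  -0.0041  0.0055] turn [ 5.000e-04 -1.300e-03  9.991e-01]
cur [0.6099 0.0276 0.0702] yang 0.2256 q6 -0.346 t 2.77 F [-0.4  0.1 -0.1] op 0.397 0.0
```

Clear of contact. Next I'll close on the bar and then pull along tool -y, which is the cabinet's -x.

```bash
python3 -m handwheel '[[0,0,0,0,0,0,-1],[0,0,0,0,0,0,-1],[0,0,0,0,0,0,-1],[0,0,0,0,0,0,-1],[0,0,0,0,0,0,-1],[0,-0.04,0,0,0,0,-1],[0,-0.08,0,0,0,0,-1],[0,-0.12,0,0,0,0,-1]]' 40
```

```text
time: 3.78
eef_pos: [0.5646, 0.017, 0.0711]
tcp_rot: [0.624, 0.782, 0.003, 0.003]
contact_force: [3.9, 2.7, -1.4]
opening: 0.121
finger_force: 40.4
```

```bash
python3 -m handwheel '[[0,-0.04,0,0,0,0,-1],[0,-0.08,0,0,0,0,-1],[0,-0.12,0,0,0,0,-1],[0,-0.16,0,0,0,0,-1],[0,-0.2,0,0,0,0,-1],[0,-0.22,0,0,0,0,-1],[0,-0.24,0,0,0,0,-1],[0,-0.255,0,0,0,0,-1],[0,-0.255,0,0,0,0,-1]]'; python3 -c "
from h import *
plan([.462,-.005,.07],.2285)"
```

```text
time: 4.9
eef_pos: [0.4643, -0.0054, 0.0709]
tcp_rot: [0.624, 0.781, 0.002, 0.001]
contact_force: [-0.5, 5.5, 3.9]
opening: 0.126
finger_force: 41.0
shift [ 0.0022 -0.0053  0.0023] turn [ 0.0016 -0.0003 -0.0017]
shift [ 0.0022 -0.0053  0.0023] turn [-5.000e-04 -2.500e-03  9.983e-01]
cur [ 0.4643 -0.0054  0.0709] yang 0.2233 q6 -0.458 t 4.9 F [-0.5  5.5  3.9] op 0.126 41.01396560668945
```

```bash
python3 -m handwheel '[[0,-0.007,0,0,0,0,-1],[0,-0.014,0,0,0,0,-1],[0,-0.02,0,0,0,0,-1],[0,-0.02,0,0,0,0,-1]]'
```

```text
time: 5.4
eef_pos: [0.4611, -0.0062, 0.0711]
tcp_rot: [0.625, 0.78, 0.008, 0.006]
contact_force: [16.8, 13.3, -10.5]
opening: 0.122
finger_force: 39.8
```

At the stop: the force has risen and the travel has ended at about 151 mm. Release, rise, and move to a hover where the wrist camera sees the gauge.

```bash
python3 -m handwheel '[[0,0.012,0,0,0,0,-0.2],[0,0.012,0,0,0,0,-0.2],[0,0.012,0,0,0,0,-0.2],[0,0.012,0,0,0,0,-0.2],[0,0.012,0,0,0,0,-0.2]]'; python3 -m handwheel '[[0,0,-0.1,0,0,0,-0.2],[0,0,-0.2,0,0,0,-0.2],[0,0,-0.3,0,0,0,0],[0,0,-0.4,0,0,0,1],[0,0.2,-0.45,0,0,0,1],[0,0.3,-0.45,0,0,0,1],[0,0.3,-0.45,0,0,0,1],[0,0.3,-0.45,0,0,0,1],[0,0.3,-0.45,0,0,0,1]]'
python3 - <<'E'
from h import *
plan([.584,.021,.25],.2285)
w=eyes.camera_params("wrist");im=eyes.read_camera("wrist")
cv2.imwrite("pics/w2.png",cv2.cvtColor(im,cv2.COLOR_RGB2BGR));np.save("w2.npy",w,allow_pickle=True)
t=eyes.read_camera("top");cv2.imwrite("pics/t2.png",cv2.cvtColor(t,cv2.COLOR_RGB2BGR))
E
```

```text
time: 6.02
eef_pos: [0.4593, -0.0071, 0.0683]
tcp_rot: [0.624, 0.782, -0.0, -0.0]
contact_force: [0.0, -0.7, 0.5]
opening: 0.401
finger_force: 0.0
time: 7.15
eef_pos: [0.5754, 0.0195, 0.2483]
tcp_rot: [0.624, 0.782, -0.0, -0.0]
contact_force: [0.1, -0.0, 0.3]
opening: 0.997
finger_force: 0.0
shift [-0.0012  0.0217 -0.0043] turn [-0.0002 -0.     -0.0013]
shift [-0.0012  0.0217 -0.0043] turn [-0.000e+00  2.000e-04  9.987e-01]
cur [0.5754 0.0195 0.2483] yang 0.2243 q6 -0.366 t 7.15 F [ 0.1 -0.   0.3] op 0.997 0.0
```

View pics/w2.png

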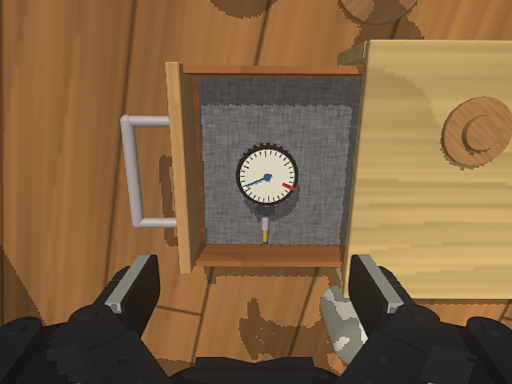

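The drawer is out. The gauge centre is at about (267,175), with the red mark at (288,187) and the needle's long end toward (246,186), lower left. I'll extract these by colour and take a second view from a raised, shifted place to check the height.

```bash
python3 -m handwheel '[[-0.05,0.05,-0.1,0,0,0,1],[-0.1,0.1,-0.1,0,0,0,1],[-0.1,0.1,-0.1,0,0,0,1],[-0.1,0.1,-0.1,0,0,0,1],[-0.1,0.1,-0.1,0,0,0,1]]'
python3 - <<'E'
from h import *
w=eyes.camera_params("wrist");im=eyes.read_camera("wrist")
cv2.imwrite("pics/w3.png",cv2.cvtColor(im,cv2.COLOR_RGB2BGR));np.save("w3.npy",w,allow_pickle=True)
W=[np.load(f"w{k}.npy",allow_pickle=True).item() for k in(2,3)]
g0=proj(W[1],onz(W[0],267,175,.072))
F=[];crops=[]
for k,w,g in((2,W[0],(267,175)),(3,W[1],g0)):
    im=cv2.imread(f"pics/w{k}.png");x,y=map(int,g);x0,y0=x-45,y-45
    c=im[y0:y0+90,x0:x0+90];crops.append(cv2.resize(c,(390,390),interpolation=cv2.INTER_CUBIC))
    v,s=cv2.cvtColor(c,cv2.COLOR_BGR2HSV)[...,2],cv2.cvtColor(c,cv2.COLOR_BGR2HSV)
    white=((s[...,2]>170)&(s[...,1]<70)).astype(np.uint8);white=cv2.morphologyEx(white,cv2.MORPH_CLOSE,np.ones((7,7)))
    cs=max(cv2.findContours(white,0,1)[0],key=cv2.contourArea);e=cv2.fitEllipse(cv2.convexHull(cs))
    h=s[...,0];blue=(abs(h.astype(int)-108)<15)&(s[...,1]>110)&(s[...,2]>50)
    red=((h<8)|(h>172))&(s[...,1]>150)
    m=np.hypot(*(np.mgrid[:90,:90]-45))<32
    o=np.array([x0,y0]);P=lambda b:np.argwhere(b&m)[:,::-1]+o
    ce=np.array(e[0])+o
    print(k,"centre",ce,"axes",e[1],"nred",len(P(red)),"nblue",len(P(blue)))
    C=onz(w,*ce,.071);r=onz(w,*P(red).mean(0),.071)-C
    B=np.array([onz(w,*p,.072)[:2] for p in P(blue)]);d=B-C[:2];far=d[np.hypot(*d.T)>.010]
    print(" C",C,"red ang",np.arctan2(r[1],r[0]),np.linalg.norm(r),"blue ang",np.arctan2(*far.mean(0)[::-1]),"maxr",np.hypot(*d.T).max(),len(far))
    F.append((w,*ce))
print("tri",tri(F))
cv2.imwrite("pics/g23.png",np.hstack(crops))
E
```

```text
time: 7.88
eef_pos: [0.6234, -0.0098, 0.2879]
tcp_rot: [0.623, 0.782, -0.0, -0.001]
contact_force: [-0.3, 0.6, 0.1]
opening: 1.0
finger_force: 0.0
2 centre [266.63412476 175.6423912 ] axes (52.18722152709961, 54.10979080200195) nred 41 nblue 62
 C [0.58718234 0.02466056 0.071     ] red ang -0.24124532440106566 0.024097264713307042 blue ang -2.461527993722556 maxr 0.021535387993741807 16
3 centre [226.54033279 129.09537506] axes (49.2530517578125, 50.30630874633789) nred 39 nblue 48
 C [0.58702065 0.02470229 0.071     ] red ang -0.23418981679874737 0.024223461144709725 blue ang -2.470719755943147 maxr 0.021273552058908723 11
tri [0.58708786 0.02482695 0.07181366]
```

View pics/g23.png

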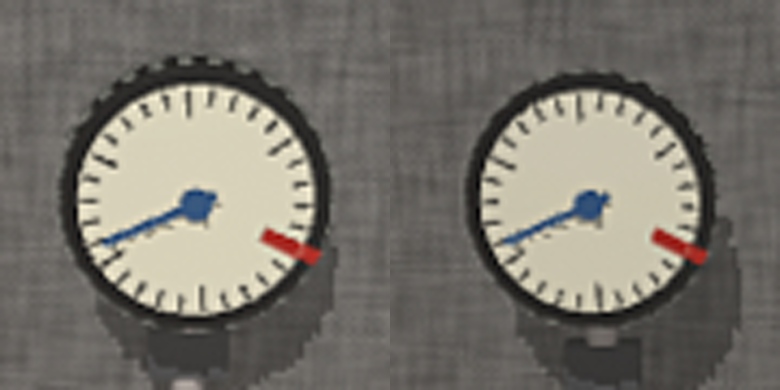

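The height comes out at 71.8 mm, which fits the given 72 mm, and both views put the centre at (0.5871,0.0248). The bezel needs about -2.228 rad, clockwise, which is a positive turn about tool z.

```bash
python3 -c "
from h import *
plan([.5871,.0248,.066],.2285)"
```

```text
shift [ 0.1044 -0.069   0.5549] turn [-0.0003 -0.0001 -0.001 ]
shift [ 0.1044 -0.069   0.5549] turn [-2.00e-04  4.00e-04  9.99e-01]
cur [ 0.6235 -0.0098  0.2879] yang 0.2252 q6 -0.403 t 7.92 F [-0.3  0.8  0. ] op 1.003 0.0
```

```bash
python3 -m handwheel '[[0.104,-0.069,0.1,0,0,0,1],[0.104,-0.069,0.2,0,0,0,1],[0.104,-0.069,0.3,0,0,0,1],[0.104,-0.069,0.4,0,0,0,1],[0.104,-0.069,0.46,0,0,0,1],[0.104,-0.069,0.52,0,0,0,1],[0.104,-0.069,0.555,0,0,0,1],[0.104,-0.069,0.555,0,0,0,1],[0.104,-0.069,0.555,0,0,0,1]]' 30; python3 -c "
from h import *
plan([.5871,.0248,.066],.2285)"
```

```text
time: 9.05
eef_pos: [0.589, 0.024, 0.0675]
tcp_rot: [0.623, 0.782, 0.001, 0.001]
contact_force: [-0.1, -0.3, 0.2]
opening: 0.996
finger_force: 0.0
shift [ 0.0029 -0.0042  0.0036] turn [ 0.0006  0.0002 -0.0012]
shift [ 0.0029 -0.0042  0.0036] turn [ 3.000e-04 -9.000e-04  9.988e-01]
cur [0.589  0.024  0.0675] yang 0.2247 q6 -0.356 t 9.05 F [-0.1 -0.3  0.2] op 0.996 0.0
```

```bash
python3 -m handwheel '[[0.003,-0.004,0.003,0,0,0,0.6],[0.003,-0.004,0.003,0,0,0,-1],[0.003,-0.004,0.003,0,0,0,-1],[0.003,-0.004,0.003,0,0,0,-1],[0.003,-0.004,0.003,0,0,0,-1]]' 30; python3 -c "
from h import *
plan([.5871,.0248,.066],.2285)"
```

```text
time: 9.68
eef_pos: [0.5868, 0.025, 0.0662]
tcp_rot: [0.623, 0.782, 0.0, 0.0]
contact_force: [-2.1, 1.0, 5.8]
opening: 0.695
finger_force: 32.5
shift [-0.0006  0.0006  0.0005] turn [ 0.0002  0.     -0.0012]
shift [-0.0006  0.0006  0.0005] turn [ 0.000e+00 -4.000e-04  9.988e-01]
cur [0.5868 0.025  0.0662] yang 0.2248 q6 -0.355 t 9.68 F [-2.1  1.   5.8] op 0.695 32.48087167739868
```

Gripped: the opening is 59 mm on the 60 mm disc. Now turn +0.709 pi about tool z in two calls.

```bash
python3 -m handwheel '[[0,0,0,0,0,0.02,-1],[0,0,0,0,0,0.06,-1],[0,0,0,0,0,0.1,-1],[0,0,0,0,0,0.14,-1],[0,0,0,0,0,0.18,-1],[0,0,0,0,0,0.22,-1],[0,0,0,0,0,0.26,-1],[0,0,0,0,0,0.3,-1],[0,0,0,0,0,0.34,-1],[0,0,0,0,0,0.36,-1]]'; python3 -c "
from h import *
plan([.5871,.0248,.066],.2248-2.228)"
```

```text
time: 10.92
eef_pos: [0.5882, 0.0245, 0.0663]
tcp_rot: [0.946, 0.325, 0.002, 0.001]
contact_force: [2.1, -1.1, 2.5]
opening: 0.69
finger_force: 32.2
shift [-0.0016 -0.0024  0.0006] turn [ 0.0005 -0.0016  0.3485]
shift [-0.0016 -0.0024  0.0006] turn [ 1.800e-03  6.000e-04 -6.515e-01]
cur [0.5882 0.0245 0.0663] yang -0.9085 q6 0.778 t 10.93 F [ 2.1 -1.1  2.5] op 0.69 32.24258601665497
```

```bash
python3 -m handwheel '[[0,0,0,0,0,0.04,-1],[0,0,0,0,0,0.08,-1],[0,0,0,0,0,0.12,-1],[0,0,0,0,0,0.16,-1],[0,0,0,0,0,0.2,-1],[0,0,0,0,0,0.24,-1],[0,0,0,0,0,0.28,-1],[0,0,0,0,0,0.32,-1],[0,0,0,0,0,0.349,-1],[0,0,0,0,0,0.349,-1],[0,0,0,0,0,0.349,-1]]'; python3 -c "
from h import *
plan([.5871,.0248,.066],.2248-2.228)"
```

```text
time: 12.3
eef_pos: [0.5884, 0.023, 0.0663]
tcp_rot: [0.977, -0.214, 0.003, 0.001]
contact_force: [1.3, -4.8, 1.8]
opening: 0.694
finger_force: 32.2
shift [-0.0048 -0.0027  0.0006] turn [ 0.0003 -0.002   0.0003]
shift [-0.0048 -0.0027  0.0006] turn [ 3.100e-03  5.000e-04 -9.997e-01]
cur [0.5884 0.023  0.0663] yang -2.0024 q6 1.873 t 12.3 F [ 1.3 -4.8  1.8] op 0.694 32.21567451953888
```

```bash
python3 -m handwheel '[[0,0,0,0,0,0,1],[0,0,0,0,0,0,1],[0,0,0,0,0,0,1],[0,0,0,0,0,0,1],[0,0,-0.1,0,0,0,1],[0,0,-0.2,0,0,0,1],[0,0,-0.3,0,0,0,1],[0,0,-0.4,0,0,0,1],[0,0,-0.5,0,0,0,1],[0,0,-0.5,0,0,0,1],[0,0,-0.5,0,0,0,1]]'
cat > meas.py <<'E'
import sys
from h import *
k=sys.argv[1]
w=eyes.camera_params("wrist");im=cv2.cvtColor(eyes.read_camera("wrist"),cv2.COLOR_RGB2BGR)
cv2.imwrite(f"pics/w{k}.png",im)
x,y=map(int,proj(w,[.587,.0248,.072]));x0,y0=max(x-45,0),max(y-45,0);c=im[y0:y0+90,x0:x0+90]
s=cv2.cvtColor(c,cv2.COLOR_BGR2HSV);h=s[...,0].astype(int);o=np.array([x0,y0])
white=((s[...,2]>150)&(s[...,1]<70)).astype(np.uint8);white=cv2.morphologyEx(white,cv2.MORPH_CLOSE,np.ones((7,7)))
cs=max(cv2.findContours(white,0,1)[0],key=cv2.contourArea);e=cv2.fitEllipse(cv2.convexHull(cs));ce=np.array(e[0])
yy,xx=np.mgrid[:c.shape[0],:c.shape[1]];m=np.hypot(xx-ce[0],yy-ce[1])<32
C=onz(w,*(ce+o),.071)
def ang(b,r0,z):
    d=np.array([onz(w,*(p[::-1]+o),z)[:2] for p in np.argwhere(b&m)])-C[:2];d=d[np.hypot(*d.T)>r0];a=d.mean(0);return np.arctan2(a[1],a[0]),len(d),np.hypot(*d.T).max()
r=ang(((h<8)|(h>172))&(s[...,1]>150),.01,.071);b=ang((abs(h-108)<15)&(s[...,1]>110)&(s[...,2]>50),.010,.072)
print("C",C,e[1],"red",r,"blue",b,"need deg",np.degrees((b[0]-r[0]+np.pi)%(2*np.pi)-np.pi))
cv2.imwrite(f"pics/g{k}.png",cv2.resize(c,None,fx=5,fy=5,interpolation=cv2.INTER_CUBIC))
E
python3 meas.py 4
```

```text
time: 13.68
eef_pos: [0.5859, 0.025, 0.2641]
tcp_rot: [0.977, -0.214, -0.001, 0.0]
contact_force: [0.2, 0.5, -0.8]
opening: 0.998
finger_force: 0.0
C [0.58776086 0.02438337 0.071     ] (50.562931060791016, 51.646724700927734) red (np.float64(-2.4607015150629237), 33, np.float64(0.029850397198675504)) blue (np.float64(-2.533708945525962), 10, np.float64(0.021561281776440722)) need deg -4.183017638626923
```

View pics/g4.png

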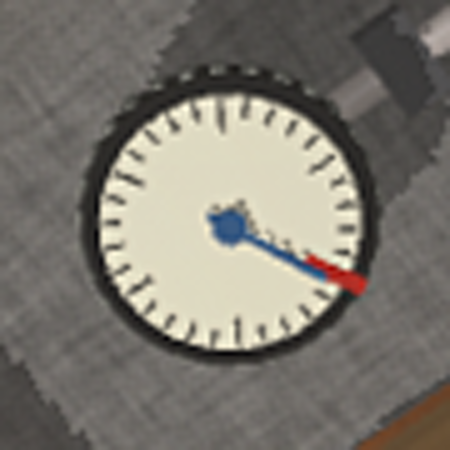

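The crop shows the needle lying on the lower half of the red mark: hub at (230,228), tip at (325,275), mark from (308,258) to (365,288). The needle sits slightly above the face, so sideways parallax biases this view. I'll look again along the needle, turning the tool back about 64°.

```bash
python3 -m handwheel '[[0,0,0,0,0,-0.05,1],[0,0,0,0,0,-0.1,1],[0,0,0,0,0,-0.15,1],[0,0,0,0,0,-0.2,1],[0,0,0,0,0,-0.25,1],[0,0,0.05,0,0,-0.3,1],[0,0,0.1,0,0,-0.354,1],[0,0,0.1,0,0,-0.354,1],[0,0,0.1,0,0,-0.354,1]]'; python3 meas.py 5
```

```text
time: 14.85
eef_pos: [0.5863, 0.0249, 0.2247]
tcp_rot: [0.943, 0.332, -0.0, -0.0]
contact_force: [0.3, 0.4, -0.2]
opening: 0.999
finger_force: 0.0
C [0.58764753 0.02469039 0.071     ] (56.421531677246094, 58.46128463745117) red (np.float64(-2.4351759879249024), 33, np.float64(0.029588357828300167)) blue (np.float64(-2.4973624105016237), 14, np.float64(0.02239924892053641)) need deg -3.563019556663185
```

View pics/g5.png

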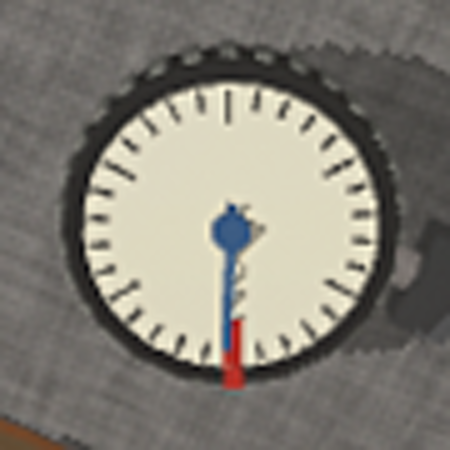

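Seen along the needle, the needle tip (227,350) and the mark (outer end 234,380) differ by about 2–3°, or about 1 mm against the 2.3 mm allowed. The gauge axis has shifted only 0.6 mm, so the drawer is still fully out. The gripper is clear, so I'm handing in.

```bash
python3 -c "
from plant import ctrl
print(ctrl.sign_off())"
```

```text
the job is handed in; nothing more can be done
None
```

I handed the job in: the drawer is fully out at its stop, the red zero mark is under the needle tip to within about 2–3° (about 1 mm, limit 2.3 mm), and the bezel is released with the gripper clear; sign-off gave no verdict.

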